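# Change the painting table over to the next egg

### The arm

A 7-joint arm with a two-finger parallel gripper is mounted at the origin on the work surface; the furniture and walls round the work are solid. World frame = base frame: x ahead of the robot, y to its left, z up, the work surface at z = 0. Lengths are in m, angles in degrees, forces in N, time in s.
With the tool pointing down it reaches from about 0.425 to 1.025 m from the base axis. Payload 9.4 kg.
Tool frame: the origin (TCP) lies midway between the tips of the shut fingers; the grasp point (between the pads) lies 19 mm behind it; z points along the fingers, y is the line along which they close (so a half turn about z gives the same grasp; the last joint's range is limited). The gripper opens to 93 mm and grips with 3 to 60 N. Pads are 15 mm wide; open, the fingers measure 128 mm over their backs; the gripper's body (75 mm by 188 mm) begins 65 mm behind the grasp point.
Start: joints at [-4.395, 34.337, -0.143, 91.639, 0.103, 54.024, -4.572], TCP at [0.725, -0, 0.219] pointing down, gripper open.
Joint ranges: [-147.43, 147.43], [-19.82, 112.94], [-74.19, 73.91], [6.32, 146.72], [-59.91, 239.91], [6.04, 106.73], [-150.56, 150.56]. Speed limits (degrees/s): [127.2, 127.2, 172.46, 172.46, 180, 180, 180].

### API

Orientations are given as [roll, pitch, yaw] about the fixed x, y, z axes, in that order (R = Rz(yaw) Ry(pitch) Rx(roll)).
In Python, from plant import status, optics, arm gives the robot as it stands.
- The arm moves only by the tool move_arm, never from a script. Its argument "plan" is a list that holds one entry, the list of rows, each a list of 7 numbers: the finger opening in cm, from 0 to 9.3, then the shift along the tool's x, y, z in cm, then the turn, a rotation vector about the tool's x, y, z in degrees. In form: [[[fingers, dx, dy, dz, wx, wy, wz], ...]]. A call has 1 to 12 rows; each row is the pose to reach, as a shift and turn from the pose commanded when the call began, along the tool's axes at that moment; what a row does not reach only later rows make up. A row lasts 1/10 s, in which the tool goes at most 50 mm and 8.59 degrees, less where a joint would pass 70% of its speed; a pose out of reach is approached as far as the arm can. A call with a gripper value outside its range is refused whole. The fingers move at their own pace and stop on an object; the grip force is fixed at half the most. Time passes only in rows, so rows that repeat a pose let the fingers close. It gives the time, the measured TCP pose, the force, the opening and the grip force at its end, in the units of the state.
- status.sense(): the state, without advancing time (a new reading comes with each control period).
- optics.read_camera(name): name is "scene" or "side" or "wrist"; returns the picture (400x640x3 uint8, blue, green, red); there is no depth.
- optics.get_calibration(name): a dict with "fx", "fy", "cx", "cy" (pixels), "k1" (the pictures are not rectified: a ray, as slopes to the right and down, at radius r is drawn at 1 + k1 r^2 times it, then the intrinsics apply), "eye" and "attitude" of the camera in the world. Camera axes: x right, y up, looking along -z (the intrinsics and any distortion apply to the point x, -y, -z); pixel columns grow to the right and rows downward; lengths in m; the calibration is good to about 2 mm. A picture is of the moment at which its call begins: read the wrist's pose just before it. get_calibration takes no time and is no camera call; for the wrist camera it gives the pose at the moment of the call.
- arm.hand_in(): hands the job in; it is judged then, once.
Trained networks look in the newest picture that a camera, given by its name, has taken for a name from the list of things; names that differ only in an ending like _2 or _b are one class to them, and where a whole thing is asked for, a point or a joint stands for the part that bears it (a point fixed in the world has none). Each returns a list of dicts, best first, with "score" (0 to 1); they miss things now and then, are a little off and sometimes report something else, mostly with a low value. They report only what shows in the picture. A call takes as long as a camera call.
- optics.recognise(camera, label): "bbox" ([left, top, right, bottom] in pixels, round what is visible of it).
- optics.masks_of(camera, label): "mask" (400x640 bool, what is visible of it) and "bbox" ([left, top, right, bottom] in pixels, round what is visible of it).
- optics.landmark_of(camera, label): "point" ([column, row] in pixels: a listed point, or the origin of a listed thing).
The state is a dict: "t": time; "joints": joint angles; "qd": joint speeds; "tau": joint torques, N m; "position": TCP position; "ee_rot": TCP orientation; "contact_force": force on the tool from outside, world axes, zero at the start; "torque": the same for the moment, N m; "width": finger opening in m; "grasp_force": force on a finger pad.
Only numpy, scipy, OpenCV 4.12 (cv2) and the standard library are available. Lean on these libraries where they do the work, as an engineer would, in place of code of your own. Each camera call takes 0.05 s, during which the arm holds its last target. There are 200 camera calls.

### The job

The green wooden egg on the painting stand is finished and the red one is next. Set the table up for it: put the green egg upright in a nest of the egg tray, stand the red egg upright in the cup of the painting stand, stand the white primer jar and the brown varnish bottle upright in the two wells of the bottle caddy (one in each, either way round), and lay the cork sanding block flat in the metal dust tray. Leave the glass rinsing jar where it stands.

Things in the scene. Friction and masses are not known exactly. Their poses are not given: they have to be found in the camera images.
- green_egg_mid (a point): Centre (half-way up) of the finished egg: turned wood, painted green with a yellow band, upright, 41 mm across at its widest (22 to 27 mm above the foot), 54 mm tall, flat foot 26 mm across, about 30 g. At the start it stands in the cup of the painting stand. z axis up through its tip.
- red_egg_mid (a point): Centre (half-way up) of the next egg: same shape and size (41 mm across, 54 mm tall, foot 26 mm across, about 30 g), painted red with a yellow band, upright on the table. z axis up through its tip.
- primer_jar_mid (a point): Centre (half-way up) of the primer jar: plain white, 39 mm across with a screw cap 42 mm across, 64 mm tall, upright, about 50 g. z axis up.
- varnish_mid (a point): Centre (half-way up) of the varnish bottle: brown with a paper label and black cap, body 42 mm across up to 72 mm, cap 26 mm across above, 90 mm tall, upright, about 85 g. z axis up.
- block_mid (a point): Centre of the cork sanding block, 56 (its x) x 85 (its y) x 24 mm (z), lying flat, about 60 g.
- stand: Painting stand, fixed: a turned pale wooden pedestal on a round foot 68 mm across with a brass edge. On top a round cup holds one egg by its foot: cup floor 30 mm above the table, its rim 5 mm higher, 45 mm across outside, mouth 40 mm narrowing to 34 mm at the floor. Origin on the table under the centre of the cup.
- egg_tray: Egg tray, fixed: pale wooden slab with dark ends, 124 (its x) x 72 (its y) x 11 mm (z) with two round nests for eggs, centres 30 mm either side of the origin along its x; each nest is 36 mm across (bevelled to 42 mm at the top) and 5 mm deep, so its floor is 6 mm above the table, lined blue. Origin on the table under the middle.
- caddy: Bottle caddy, fixed: green slab with thin brass ends, 140 (its x) x 74 (its y) x 16 mm (z) with two round wells, centres 34 mm either side of the origin along its x; each well is 54 mm across (bevelled to 60 mm at the top) and 9 mm deep, so its cork floor is 7 mm above the table. Origin on the table under the middle.
- dust_tray: Dust tray, fixed: bare metal open tray, outside 120 (its x) x 106 (its y) x 16 mm, walls and floor 3 mm thick (inside 114 x 100 mm). Origin on the table under the middle.
- rinse_jar: Bystander: open glass rinsing jar with cloudy contents, 64 mm across, 82 mm tall, at the left edge of the table. Origin under its centre. (The room also has a desk lamp at the right: base on the table at x 0.49 to 0.65, y -0.13 to -0.34, stem leaning toward the robot, head about 0.47 m above the table over x 0.14 to 0.36, y -0.17 to -0.34. Keep the arm clear of it.)

How it is judged (in metres and radians):
At the end, for the whole second after the job is handed in: Green egg in a nest of the egg tray, red egg in the stand's cup, jar and bottle one in each caddy well: all upright (0.2 rad), within 9 mm of the seat's centre along each axis and 4 mm of full depth. Block flat on the dust tray's floor (0.12 rad, 45 mm of the middle). All at rest (((x of green_egg_mid in the frame of egg_tray between -0.039 and -0.021 m and y of green_egg_mid in the frame of egg_tray between -0.009 and 0.009 m and z of green_egg_mid in the frame of egg_tray between 0.029 and 0.037 m) or (x of green_egg_mid in the frame of egg_tray between 0.021 and 0.039 m and y of green_egg_mid in the frame of egg_tray between -0.009 and 0.009 m and z of green_egg_mid in the frame of egg_tray between 0.029 and 0.037 m)) and angle between each of green_egg_mid, red_egg_mid, primer_jar_mid, varnish_mid's own z axis and vertical below 0.2 rad and x of red_egg_mid in the frame of stand between -0.009 and 0.009 m and y of red_egg_mid in the frame of stand between -0.009 and 0.009 m and z of red_egg_mid in the frame of stand between 0.053 and 0.061 m and (((x of primer_jar_mid in the frame of caddy between -0.043 and -0.025 m and y of primer_jar_mid in the frame of caddy between -0.009 and 0.009 m and z of primer_jar_mid in the frame of caddy between 0.035 and 0.043 m) and (x of varnish_mid in the frame of caddy between 0.025 and 0.043 m and y of varnish_mid in the frame of caddy between -0.009 and 0.009 m and z of varnish_mid in the frame of caddy between 0.048 and 0.056 m)) or ((x of primer_jar_mid in the frame of caddy between 0.025 and 0.043 m and y of primer_jar_mid in the frame of caddy between -0.009 and 0.009 m and z of primer_jar_mid in the frame of caddy between 0.035 and 0.043 m) and (x of varnish_mid in the frame of caddy between -0.043 and -0.025 m and y of varnish_mid in the frame of caddy between -0.009 and 0.009 m and z of varnish_mid in the frame of caddy between 0.048 and 0.056 m))) and x of block_mid in the frame of dust_tray between -0.045 and 0.045 m and y of block_mid in the frame of dust_tray between -0.045 and 0.045 m and z of block_mid in the frame of dust_tray between 0.011 and 0.019 m and angle between block_mid's own z axis and vertical below 0.12 rad and linear speed of each of green_egg, red_egg, primer_jar, varnish, block below 0.02 m/s); the robot touches nothing.
It fails at once if the rinsing jar is shifted by more than 25 mm (distance of rinse_jar from where it was at the start of the episode above 0.025 m).
It also fails if it takes over 136 s, if anything falls off the work surface, if the arm or the gripper's body presses on something with over 40 N, if the wrist force passes 120 N, or if a joint passes its speed limit or range.

## Working session

There is one attempt and no reset: what is moved stays moved. The work goes in short steps, Python scripts to look and compute and a tool call to move; the robot and the scene stay as the last step left them, time stands still between calls to the robot, and variables do not carry over. Pictures are saved under pics/ and viewed, at most 16 in all, crops included, and the job is handed in when it is done.

Besides the shell and the picture viewer there is one more tool, called as name(argument=value, ...), one argument or row to a line, values as JSON. move_arm: Moves the arm, as the interface text tells. Its arguments: {"type":"object","properties":{"plan":{"type":"array","items":{"type":"array","items":{"type":"array","items":{"type":"number"}}}}},"required":["plan"]}

```bash
ls; mkdir -p pics; cat > h.py <<'E'
import numpy as np, cv2
from scipy.spatial.transform import Rotation as R
from plant import status, optics, arm
def cal(n):
    c=optics.get_calibration(n); A=np.array(c["attitude"],float)
    if A.shape==(3,3): M=A
    elif A.size==4: M=R.from_quat(A).as_matrix()
    else: M=R.from_euler('xyz',A,degrees=True).as_matrix()
    return c,M,np.array(c["eye"])
def ray(n,p,C=None):
    c,M,e=C or cal(n)
    d=np.array([(p[0]-c["cx"])/c["fx"],(p[1]-c["cy"])/c["fy"]]); u=d.copy()
    for _ in range(20): u=d/(1+c["k1"]*(u@u))
    v=M@np.array([u[0],-u[1],-1]); return e,v/np.linalg.norm(v)
def atz(n,p,z,C=None):
    e,v=ray(n,p,C); return e+v*(z-e[2])/v[2]
def tri(rs):
    A=sum(np.eye(3)-np.outer(v,v) for e,v in rs); b=sum((np.eye(3)-np.outer(v,v))@e for e,v in rs)
    return np.linalg.solve(A,b)
E
python3 - <<'E'
from h import *
print(optics.get_calibration("scene"));print(optics.get_calibration("wrist"))
print(status.sense())
Z=dict(green_egg_mid=.057,red_egg_mid=.027,primer_jar_mid=.032,varnish_mid=.045,block_mid=.012,stand=0,egg_tray=0,caddy=0,dust_tray=0,rinse_jar=0)
for n in("scene","side"):
    cv2.imwrite(f"pics/{n}.png",optics.read_camera(n))
    for l,z in Z.items():
        r=optics.landmark_of(n,l)
        if r: print(n,l,[(np.round(x["point"]),round(x["score"],2),atz(n,x["point"],z).round(3)[:2]) for x in r[:2]])
        else: print(n,l,None)
E
```

```text
pics
{'fx': 454.51868559719435, 'fy': 454.51868559719435, 'cx': 315.00686136138233, 'cy': 202.8571954123837, 'k1': 0.014233848530339283, 'eye': array([-0.0609135 ,  0.59141628,  0.90194612]), 'attitude': array([  42.85009284,   -0.25166924, -131.77564441])}
{'fx': 280.4816525113971, 'fy': 280.4816525113971, 'cx': 324.94734462522814, 'cy': 199.559557328265, 'k1': 0.0076001589021469015, 'eye': array([0.72453638, 0.07994804, 0.38487409]), 'attitude': array([-16.92333446,   0.11635581,   0.04901387])}
{'t': 0.0, 'joints': array([-4.39610171, 34.38314942, -0.14606807, 91.67980546,  0.10197876,
       54.02292223, -4.57198496]), 'qd': array([ 0.09892914,  0.01222394,  0.02759471,  0.02577013, -0.06898184,
        0.00262297,  0.03082701]), 'tau': array([ 5.70884713e-04, -7.65060925e+01,  1.49801854e+00, -2.52344084e+01,
       -5.23842021e-02,  1.69115182e-02,  2.08527672e-04]), 'position': array([7.24526012e-01, 1.14810003e-05, 2.17784122e-01]), 'ee_rot': array([-1.79914522e+02,  6.78382917e-03,  9.00047010e+01]), 'contact_force': array([ 0.39262762, -0.45371186,  0.33387445]), 'torque': 
[... 994 characters left out ...]
rray([298., 189.]), 0.46, array([0.427, 0.209]))]
side primer_jar_mid [(array([306., 205.]), 0.72, array([0.446, 0.118]))]
side varnish_mid [(array([306., 233.]), 0.84, array([ 0.441, -0.022]))]
side block_mid [(array([300., 272.]), 0.63, array([ 0.423, -0.119]))]
side stand [(array([348., 176.]), 0.52, array([0.58 , 0.313]))]
side egg_tray [(array([366., 200.]), 0.65, array([0.613, 0.175])), (array([276., 178.]), 0.58, array([0.365, 0.321]))]
side caddy [(array([379., 225.]), 0.7, array([0.63 , 0.054]))]
side dust_tray [(array([380., 255.]), 0.91, array([ 0.612, -0.065]))]
side rinse_jar [(array([276., 182.]), 0.68, array([0.363, 0.298])), (array([346., 180.]), 0.26, array([0.573, 0.292]))]
```

View pics/scene.png

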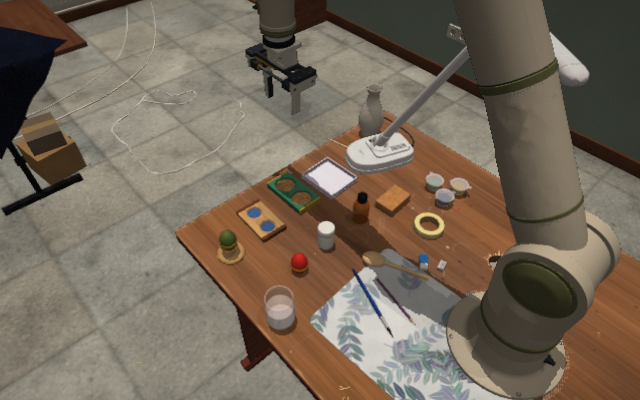

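```bash
python3 - <<'E'
from h import *
cv2.imwrite("pics/w0.png",optics.read_camera("wrist"))
Z=dict(green_egg_mid=.057,red_egg_mid=.027,primer_jar_mid=.032,varnish_mid=.045,block_mid=.012,stand=0,egg_tray=0,caddy=0,dust_tray=0)
n="wrist"
for l,z in Z.items():
    r=optics.landmark_of(n,l)
    print(l,[(np.round(x["point"]),round(x["score"],2),atz(n,x["point"],z).round(4)[:2]) for x in r[:2]])
E
```

```text
green_egg_mid []
red_egg_mid []
primer_jar_mid [(array([83., 93.]), 0.64, array([0.4404, 0.1031]))]
varnish_mid [(array([100., 194.]), 0.66, array([ 0.4424, -0.0161]))]
block_mid [(array([122., 259.]), 0.64, array([ 0.4243, -0.1263]))]
stand []
egg_tray [(array([227.,  26.]), 0.68, array([0.6068, 0.1812]))]
caddy [(array([251., 138.]), 0.74, array([0.625 , 0.0494]))]
dust_tray [(array([241., 216.]), 0.66, array([ 0.6016, -0.0631]))]
```

View pics/w0.png

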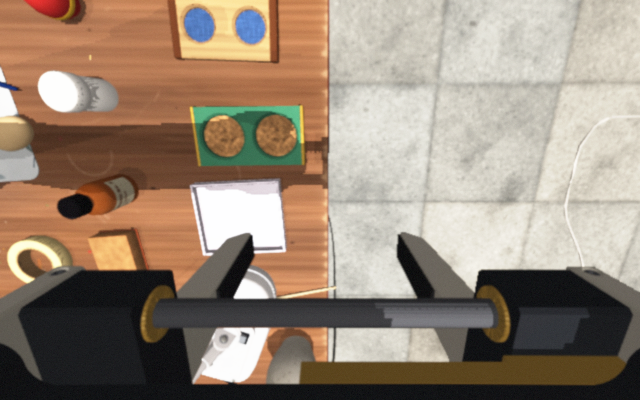

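Scene view: green egg on stand at (228,240), red (299,261), white jar (325,235), bottle (360,206), block (392,199). The caddy (292,190), egg tray (261,218) and dust tray (330,177) lie further out. The wrist view shows the tray, caddy and dust tray aligned with world x. I'll go to the green egg first.

move_arm(
  plan=[
    [[9.3,4.5,-3,0,0,0,0],[9.3,9,-6,0,0,0,0],[9.3,13.5,-9,0,0,0,0],[9.3,18,-12,0,0,0,0],[9.3,21,-14,0,0,0,0],[9.3,21,-14,0,0,0,0],[9.3,21,-14,0,0,0,0]],
  ],
)

```text
t: 2.3
position: [0.5843, 0.2116, 0.2189]
ee_rot: [180.0, -0.0, 90.2]
contact_force: [0.9, -0.8, 0.6]
width: 0.0927
grasp_force: 0.0
```

```bash
cat >> h.py <<'E'
Z=dict(green_egg_mid=.057,red_egg_mid=.027,primer_jar_mid=.032,varnish_mid=.045,block_mid=.012,stand=0,egg_tray=0,caddy=0,dust_tray=0)
def look(pic,*ls,n="wrist",k=1):
    cv2.imwrite(f"pics/{pic}.png",optics.read_camera(n)); s=status.sense()
    print("t",round(s["t"],2),"tcp",s["position"].round(4),s["ee_rot"].round(1),"w",round(s["width"],4))
    C=cal(n)
    for l in ls:
        l,z=l if isinstance(l,tuple) else (l,Z[l])
        print(l,[(np.round(x["point"]),round(x["score"],2),atz(n,x["point"],z,C).round(4)[:2]) for x in optics.landmark_of(n,l)[:2]],
          [np.round(x["bbox"]) for x in optics.recognise(n,l)[:k]])
E
python3 - <<'E'
from h import *
look("w1","green_egg_mid","red_egg_mid","stand","egg_tray","caddy")
E
```

```text
t 2.35 tcp [0.5853 0.2098 0.2188] [180.   0.  90.] w 0.093
green_egg_mid [(array([315., 109.]), 0.68, array([0.5738, 0.2955]))] [array([298.,  92., 334., 131.])]
red_egg_mid [(array([204., 184.]), 0.86, array([0.4263, 0.2011]))] [array([190., 170., 219., 201.])]
stand [(array([316., 107.]), 0.93, array([0.5737, 0.2983]))] [array([290.,  82., 340., 138.])]
egg_tray [(array([340., 197.]), 0.7, array([0.6071, 0.1762])), (array([231., 370.]), 0.18, array([ 0.4207, -0.141 ]))] [array([296., 171., 388., 226.])]
caddy [(array([350., 272.]), 0.57, array([0.625 , 0.0533]))] [array([304., 254., 402., 299.])]
```

View pics/w1.png

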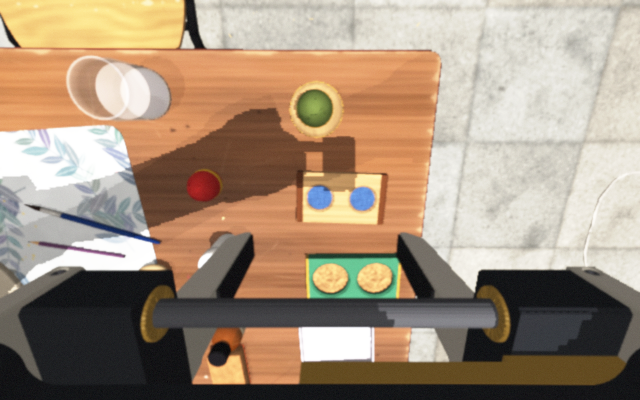

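Wrist view shows the green egg at (315,107), tray nests at (319,197) and (362,198), and the red egg at (204,185). I'll go above the green egg for a close look.

move_arm(
  plan=[
    [[9.3,4,-0.6,3,0,0,0],[9.3,8,-1.1,7,0,0,0],[9.3,8.6,-1.1,8.5,0,0,0],[9.3,8.6,-1.1,8.5,0,0,0],[9.3,8.6,-1.1,8.5,0,0,0]],
  ],
)

```text
t: 3.35
position: [0.5742, 0.2952, 0.1337]
ee_rot: [-180.0, 0.1, 90.0]
contact_force: [0.2, -0.5, -0.0]
width: 0.0932
grasp_force: 0.0
```

```bash
python3 - <<'E'
from h import *
look("w2","green_egg_mid","stand")
C=cal("wrist")
for l,z in (("green_egg_mid",.057),("stand",.0)):
    m=optics.masks_of("wrist",l)
    if m:
        ys,xs=np.where(m[0]["mask"]); c,r=cv2.minEnclosingCircle(np.c_[xs,ys].astype(np.float32)); print(l,c,r,m[0]["bbox"],atz("wrist",c,z,C))
E
```

```text
t 3.4 tcp [0.5749 0.2948 0.1346] [179.9   0.   89.9] w 0.0928
green_egg_mid [(array([323., 205.]), 0.96, array([0.5728, 0.295 ]))] [array([301., 179., 347., 229.])]
stand [(array([327., 188.]), 0.57, array([0.577 , 0.2967]))] [array([294., 159., 354., 211.])]
green_egg_mid (322.4440612792969, 202.33216857910156) 23.33888816833496 [300.6, 181.6, 343.4, 225.9] [0.57252737 0.29782588 0.057     ]
stand (323.0, 188.453125) 32.156734466552734 [293.3, 155.8, 354.1, 209.2] [0.57273157 0.29609732 0.        ]
```

View pics/w2.png

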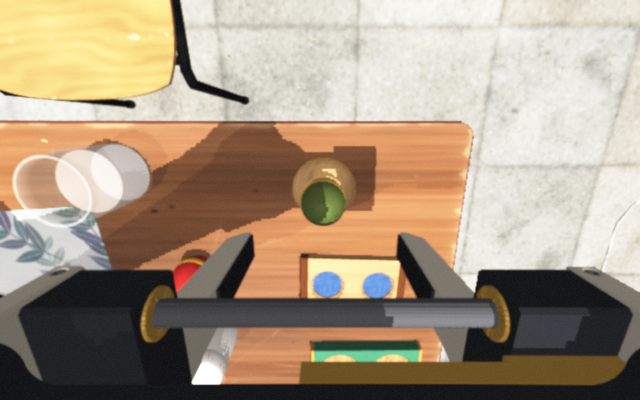

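Close view: egg at (323,204), directly ahead between the fingers (within 2 mm). I'll descend and grasp.

move_arm(
  plan=[
    [[9.3,0.1,-0.2,4.5,0,0,0],[9.3,0.1,-0.2,8.5,0,0,0],[9.3,0.1,-0.2,9.5,0,0,0],[9.3,0.1,-0.2,9.5,0,0,0],[3.5,0.1,-0.2,9.5,0,0,0],[3.5,0.1,-0.2,9.5,0,0,0],[3.5,0.1,-0.2,9.5,0,0,0],[3.5,0.1,-0.2,9.5,0,0,0],[3.5,0.1,-0.2,9.5,0,0,0],[3.5,0.1,-0.2,9.5,0,0,0]],
  ],
)

```text
t: 4.7
position: [0.5721, 0.2971, 0.0389]
ee_rot: [180.0, -0.0, 90.0]
contact_force: [-0.7, 1.3, 0.0]
width: 0.0497
grasp_force: 0.0
```

```bash
python3 - <<'E'
from h import *
s=status.sense(); print(s["t"],s["position"],s["ee_rot"],s["width"],s["grasp_force"],s["contact_force"])
# nests from w1 hover (tcp .5853,.2098,.2188) unavailable cam pose -> use stored offset of camera
c,M,e=cal("wrist"); T=R.from_euler('xyz',s["ee_rot"],degrees=True).as_matrix()
off=T.T@(e-s["position"]); RM=T.T@M
for name,p0,r0,px in (("w1",[.5853,.2098,.2188],[180,0,90.],[(319,197),(362,198),(340,197),(331,278),(375,278)]),("w0",[.7245,0,.2178],[-179.9,0,90],[(199,23),(249,26),(224,136),(276,135),(240,217)])):
    T0=R.from_euler('xyz',r0,degrees=True).as_matrix(); C=(c,T0@RM,np.array(p0)+T0@off)
    for p in px: print(name,p,atz("wrist",p,.006,C).round(4))
E
```

```text
4.7 [0.57206244 0.29705114 0.03890163] [ 1.79983417e+02 -8.07530375e-03  9.00061723e+01] 0.049732359646784005 0.0 [-0.65318723  1.30552222  0.02659555]
w1 (319, 197) [0.5766 0.178  0.006 ]
w1 (362, 198) [0.6373 0.1765 0.006 ]
w1 (340, 197) [0.6062 0.178  0.006 ]
w1 (331, 278) [0.5944 0.0474 0.006 ]
w1 (375, 278) [0.6625 0.0475 0.006 ]
w0 (199, 23) [0.5748 0.1826 0.006 ]
w0 (249, 26) [0.6336 0.1797 0.006 ]
w0 (224, 136) [0.5905 0.0522 0.006 ]
w0 (276, 135) [0.6592 0.0536 0.006 ]
w0 (240, 217) [ 0.6016 -0.0617  0.006 ]
```

move_arm(
  plan=[
    [[3.5,0,0,0,0,0,0],[3.5,0,0,0,0,0,0],[3.5,0,0,0,0,0,0],[3.5,0,0,-5,0,0,0],[3.5,-2,0,-9,0,0,0],[3.5,-7,0,-10,0,0,0],[3.5,-12,0.2,-10,0,0,0],[3.5,-15,0.5,-10,0,0,0],[3.5,-16,0.5,-10,0,0,0],[3.5,-16,0.5,-10,0,0,0],[3.5,-16,0.5,-10,0,0,0],[3.5,-16,0.5,-10,0,0,0]],
  ],
)

```text
t: 5.9
position: [0.5768, 0.1392, 0.1384]
ee_rot: [-180.0, -0.0, 90.2]
contact_force: [0.2, 0.3, -0.6]
width: 0.0383
grasp_force: 30.0
```

```bash
cat >> h.py <<'E'
def blobs(lo,hi,z,n="wrist",amin=150):
    """contour blobs of an HSV range in a fresh picture, with world xy at height z"""
    C=cal(n); im=cv2.cvtColor(optics.read_camera(n),cv2.COLOR_BGR2HSV)
    for c in cv2.findContours(cv2.inRange(im,lo,hi),cv2.RETR_EXTERNAL,cv2.CHAIN_APPROX_NONE)[0]:
        if cv2.contourArea(c)>amin:
            p,ax,_=cv2.fitEllipse(c); print("blob",np.round(p,1),np.round(ax,1),atz(n,p,z,C).round(4))
E
python3 - <<'E'
from h import *
look("w3","egg_tray","green_egg_mid")
blobs((100,100,60),(125,255,255),.006)
print(status.sense()["grasp_force"])
E
```

```text
t 5.95 tcp [0.5768 0.1391 0.1384] [-180.    -0.    90.2] w 0.0381
egg_tray [(array([354., 153.]), 0.65, array([0.6072, 0.1787]))] [array([290., 120., 418., 191.])]
green_egg_mid [(array([324., 256.]), 0.72, array([0.5762, 0.0859]))] [array([290., 221., 360., 299.])]
blob [ 44.3 194.4] [  6.2 124.8] [0.267  0.1319 0.006 ]
blob [381.5 153.1] [29.8 31.5] [0.6365 0.1785 0.006 ]
blob [324.7 151.3] [30.  30.8] [0.5762 0.1803 0.006 ]
29.999749660491943
```

View pics/w3.png

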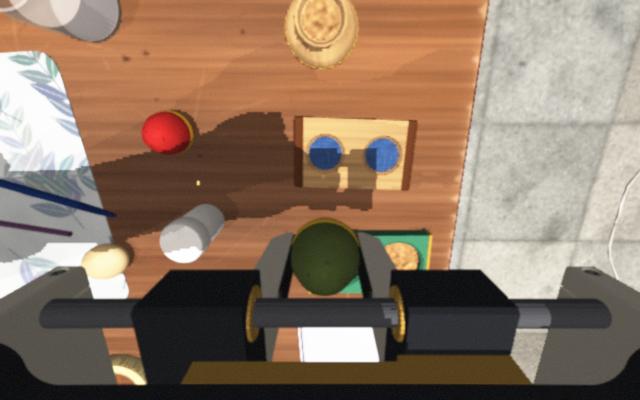

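Egg held upright; the nests are at (325,151) and (381,153), and the near one lies at (0.576,0.180). I'll place it there.

move_arm(
  plan=[
    [[3.5,4.1,0,2,0,0,0],[3.5,4.1,0,7,0,0,0],[3.5,4.1,0,11,0,0,0],[3.5,4.1,0,12,0,0,0],[3.5,4.1,0,12.3,0,0,0],[3.5,4.1,0,12.3,0,0,0],[6.5,4.1,0,12.3,0,0,0],[6.5,4.1,0,12.3,0,0,0],[6.5,4.1,0,12.3,0,0,0],[6.5,4.1,0,12.3,0,0,0],[6.5,4.1,0,8,0,0,0],[9.3,4.1,0,3,0,0,0]],
  ],
)

```text
t: 7.4
position: [0.5757, 0.1776, 0.1081]
ee_rot: [-179.8, 0.1, 90.0]
contact_force: [1.7, -0.5, 1.1]
width: 0.0692
grasp_force: 0.0
```

```bash
python3 - <<'E'
from h import *
look("w4",("green_egg_mid",.033),"red_egg_mid","egg_tray")
E
```

```text
t 7.45 tcp [0.5796 0.1787 0.1168] [ 1.796e+02 -1.000e-01  9.000e+01] w 0.0729
green_egg_mid [(array([328., 208.]), 0.7, array([0.5824, 0.174 ]))] [array([304., 184., 354., 230.])]
red_egg_mid [(array([160., 179.]), 0.57, array([0.4267, 0.2014]))] [array([131., 156., 187., 202.])]
egg_tray [(array([162., 180.]), 0.72, array([0.4121, 0.1944]))] [array([293., 155., 425., 234.])]
```

View pics/w4.png

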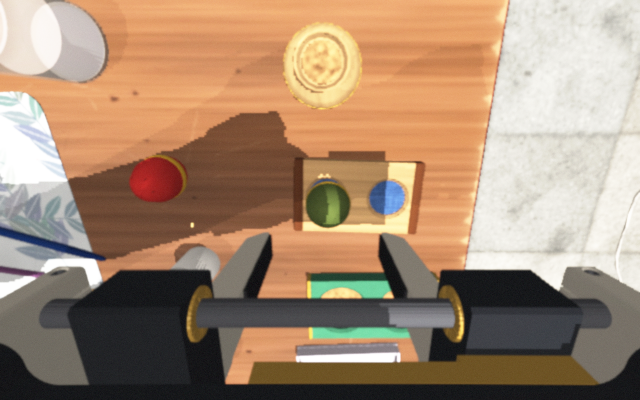

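Green egg stands in the near nest at (328,205), upright. The red one is at (158,180), and I'm going above it.

move_arm(
  plan=[
    [[9.3,0,0,-2,0,0,0],[9.3,1,-5,-2,0,0,0],[9.3,2,-10,-2,0,0,0],[9.3,2,-14,-2,0,0,0],[9.3,2,-15,-2,0,0,0],[9.3,2,-15,-2,0,0,0],[9.3,2,-15,-2,0,0,0]],
  ],
)

```text
t: 8.45
position: [0.4283, 0.1982, 0.1283]
ee_rot: [180.0, 0.0, 90.0]
contact_force: [0.8, -0.2, -0.2]
width: 0.0928
grasp_force: 0.0
```

```bash
python3 - <<'E'
from h import *
look("w5","red_egg_mid",("green_egg_mid",.033))
C=cal("wrist")
m=optics.masks_of("wrist","red_egg_mid")
ys,xs=np.where(m[0]["mask"]); c,r=cv2.minEnclosingCircle(np.c_[xs,ys].astype(np.float32)); print(c,r,atz("wrist",c,.027,C))
E
```

```text
t 8.5 tcp [0.4287 0.1982 0.1283] [180.  -0.  90.] w 0.093
red_egg_mid [(array([323., 193.]), 0.62, array([0.4265, 0.203 ]))] [array([303., 172., 341., 214.])]
green_egg_mid [(array([475., 221.]), 0.88, array([0.5786, 0.1756]))] [array([452., 201., 503., 243.])]
(476.0, 217.5) 26.80028533935547 [0.58145326 0.17697716 0.027     ]
```

move_arm(
  plan=[
    [[9.3,0.4,-0.2,5,0,0,0],[9.3,0.4,-0.2,10,0,0,0],[9.3,0.4,-0.2,11.9,0,0,0],[9.3,0.4,-0.2,11.9,0,0,0],[3,0.4,-0.2,11.9,0,0,0],[3,0.4,-0.2,11.9,0,0,0],[3,0.4,-0.2,11.9,0,0,0],[3,0.4,-0.2,11.9,0,0,0],[3,0.4,-0.2,11.9,0,0,0],[3,0.4,-0.2,11.9,0,0,0],[3,0.4,-0.2,11.9,0,0,0],[3,0.4,-0.2,11.9,0,0,0]],
  ],
)

```text
t: 9.95
position: [0.4251, 0.202, 0.0097]
ee_rot: [180.0, -0.0, 90.0]
contact_force: [0.7, -0.4, 3.1]
width: 0.0386
grasp_force: 30.0
```

move_arm(
  plan=[
    [[3,0,0,0,0,0,0],[3,0,0,0,0,0,0],[3,0,0,-5,0,0,0],[3,0,0,-10,0,0,0],[3,1,4,-12,0,0,0],[3,2,8,-12,0,0,0],[3,4,12,-12,0,0,0],[3,5.5,14.6,-12,0,0,0],[3,5.5,14.6,-12,0,0,0],[3,5.5,14.6,-12,0,0,0],[3,5.5,14.6,-12,0,0,0]],
  ],
)

```text
t: 11.05
position: [0.5696, 0.2561, 0.1291]
ee_rot: [-179.9, 0.1, 90.0]
contact_force: [-0.5, 0.5, -0.4]
width: 0.039
grasp_force: 30.0
```

```bash
python3 - <<'E'
from h import *
look("w6","stand",("red_egg_mid",.148),("green_egg_mid",.033))
C=cal("wrist")
for m in optics.masks_of("wrist","stand")[:1]:
    ys,xs=np.where(m["mask"]); c,r=cv2.minEnclosingCircle(np.c_[xs,ys].astype(np.float32)); print(c,r,atz("wrist",c,.0,C))
E
```

```text
t 11.1 tcp [0.5697 0.2562 0.1294] [-1.799e+02  1.000e-01  9.000e+01] w 0.0389
stand [(array([328., 150.]), 0.67, array([0.5722, 0.2997]))] [array([298., 118., 359., 185.])]
red_egg_mid [(array([325., 256.]), 0.92, array([0.5697, 0.2565]))] [array([291., 218., 358., 300.])]
green_egg_mid [] []
(327.6161804199219, 152.23753356933594) 33.64128875732422 [0.57326209 0.29856248 0.        ]
```

View pics/w6.png

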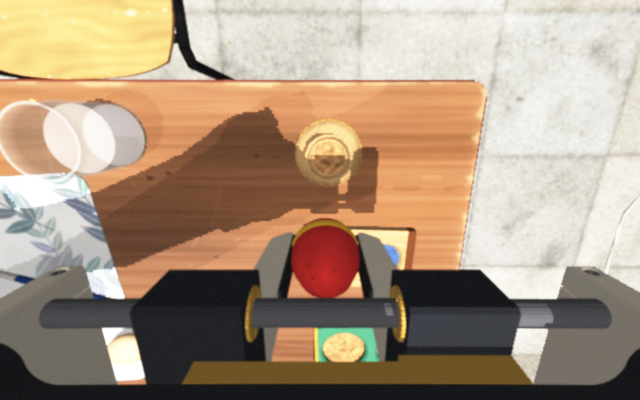

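Red egg held, cup visible at (327,155). I'll place it and retreat up.

move_arm(
  plan=[
    [[3,3,0.3,0,0,0,0],[3,4.1,0.3,3,0,0,0],[3,4.1,0.3,7.5,0,0,0],[3,4.1,0.3,8.6,0,0,0],[3,4.1,0.3,8.9,0,0,0],[3,4.1,0.3,8.9,0,0,0],[6.5,4.1,0.3,8.9,0,0,0],[6.5,4.1,0.3,8.9,0,0,0],[6.5,4.1,0.3,8.9,0,0,0],[6.5,4.1,0.3,8.9,0,0,0],[6.5,4.1,0.3,4,0,0,0],[9.3,4.1,0.3,-1,0,0,0]],
  ],
)

```text
t: 12.65
position: [0.573, 0.2974, 0.1394]
ee_rot: [-179.8, 0.1, 90.0]
contact_force: [0.7, 1.5, 1.1]
width: 0.0694
grasp_force: 0.0
```

move_arm(
  plan=[
    [[9.3,-4,0,-3,0,0,0],[9.3,-7,-2,-3,0,0,0],[9.3,-11,-6,-3,0,0,0],[9.3,-14,-10,-3,0,0,0],[9.3,-18,-13,-3,0,0,0],[9.3,-20,-13,-3,0,0,0],[9.3,-20,-13,-3,0,0,0],[9.3,-20,-13,-3,0,0,0]],
  ],
)

```text
t: 13.45
position: [0.4446, 0.098, 0.1701]
ee_rot: [179.9, -0.0, 89.9]
contact_force: [0.3, -0.5, 0.3]
width: 0.0926
grasp_force: 0.0
```

```bash
python3 - <<'E'
from h import *
look("w7",("red_egg_mid",.057),("green_egg_mid",.033),"primer_jar_mid","caddy","egg_tray")
E
```

```text
t 13.5 tcp [0.4448 0.0987 0.1699] [179.9  -0.   90. ] w 0.0931
red_egg_mid [(array([320., 184.]), 0.29, array([0.44  , 0.1099]))] []
green_egg_mid [(array([454., 116.]), 0.85, array([0.5788, 0.177 ]))] [array([430.,  94., 480., 136.])]
primer_jar_mid [(array([323., 185.]), 0.62, array([0.4424, 0.1029]))] [array([300., 163., 344., 210.])]
caddy [(array([469., 217.]), 0.92, array([0.6286, 0.0528]))] [array([412., 186., 539., 252.])]
egg_tray [(array([466., 113.]), 0.68, array([0.6063, 0.1804]))] [array([407.,  77., 535., 150.])]
```

View pics/w7.png

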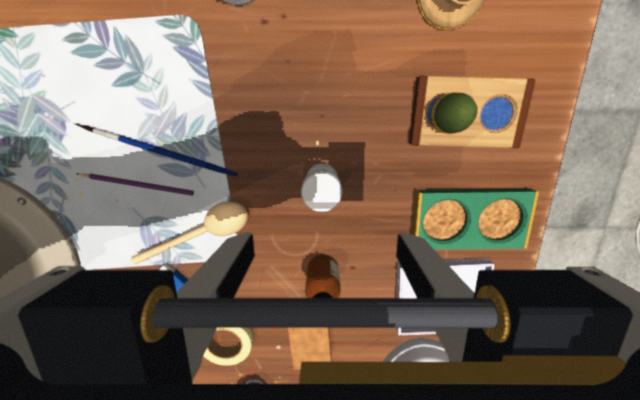

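```bash
python3 - <<'E'
from h import *
C=cal("wrist")
print(atz("wrist",(322,188),.064,C), [atz("wrist",p,.007,C).round(4) for p in((445,219),(500,220))])
look("s2",("red_egg_mid",.057),("green_egg_mid",.033),n="scene")
im=cv2.imread("pics/s2.png")[150:330,180:440]; cv2.imwrite("pics/s2c.png",cv2.resize(im,None,fx=3,fy=3,interpolation=cv2.INTER_CUBIC))
E
```

```text
[0.44070895 0.10731544 0.064     ] [array([0.5941, 0.0526, 0.007 ]), array([0.6628, 0.0514, 0.007 ])]
t 14.05 tcp [0.444  0.0981 0.1695] [-180.    0.   90.] w 0.0929
red_egg_mid [(array([225., 238.]), 0.64, array([0.5777, 0.3019]))] [array([214., 228., 234., 251.])]
green_egg_mid [(array([267., 220.]), 0.78, array([0.5748, 0.1802]))] [array([259., 209., 277., 229.])]
```

View pics/s2c.png

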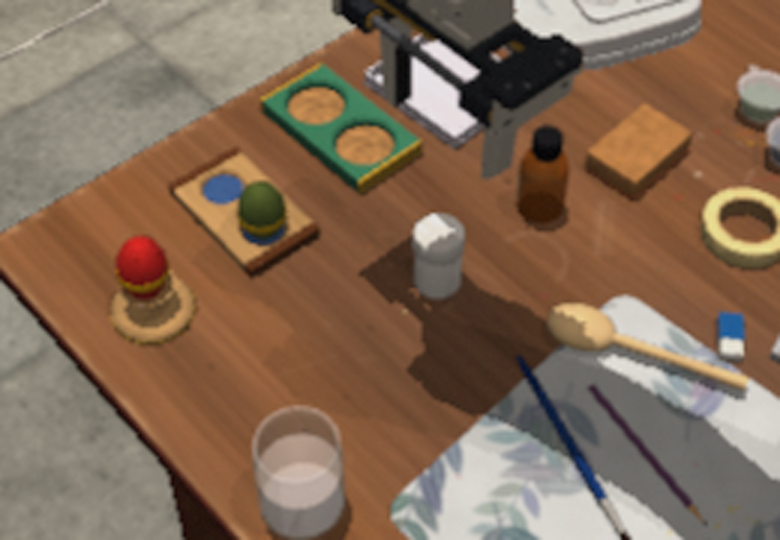

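Both eggs look well seated. Now the primer jar at (0.441,0.106).

move_arm(
  plan=[
    [[9.3,0.8,-0.3,5,0,0,0],[9.3,0.8,-0.3,10,0,0,0],[9.3,0.8,-0.3,14,0,0,0],[9.3,0.8,-0.3,15.2,0,0,0],[9.3,0.8,-0.3,15.2,0,0,0],[3,0.8,-0.3,15.2,0,0,0],[3,0.8,-0.3,15.2,0,0,0],[3,0.8,-0.3,15.2,0,0,0],[3,0.8,-0.3,15.2,0,0,0],[3,0.8,-0.3,15.2,0,0,0],[3,0.8,-0.3,15.2,0,0,0],[3,0.8,-0.3,15.2,0,0,0]],
  ],
)

```text
t: 15.45
position: [0.441, 0.106, 0.0177]
ee_rot: [180.0, -0.0, 90.0]
contact_force: [0.6, 0.1, 2.2]
width: 0.0415
grasp_force: 16.5
```

move_arm(
  plan=[
    [[3,0,0,0,0,0,0],[3,0,0,0,0,0,0],[3,0,0,-5,0,0,0],[3,0,2,-9,0,0,0],[3,-1,6,-10,0,0,0],[3,-4,10,-10,0,0,0],[3,-7,14,-10,0,0,0],[3,-9,18,-10,0,0,0],[3,-9,22,-10,0,0,0],[3,-9,22,-10,0,0,0],[3,-9,22,-10,0,0,0],[3,-9,22,-10,0,0,0]],
  ],
)

```text
t: 16.65
position: [0.6595, 0.0163, 0.1171]
ee_rot: [-179.9, 0.0, 90.0]
contact_force: [-0.3, 0.4, -1.0]
width: 0.0413
grasp_force: 30.0
```

```bash
python3 - <<'E'
from h import *
look("w8","caddy",("primer_jar_mid",.133))
for m in optics.masks_of("wrist","caddy")[:1]:
    print(m["bbox"])
    h=cv2.cvtColor(cv2.imread("pics/w8.png"),cv2.COLOR_BGR2HSV); C=cal("wrist")
    g=cv2.inRange(h,(5,60,60),(28,255,255)); l,t,r,b=map(int,m["bbox"]); k=np.zeros_like(g); k[t+3:b-3,l+10:r-10]=g[t+3:b-3,l+10:r-10]
    for c in cv2.findContours(k,cv2.RETR_EXTERNAL,cv2.CHAIN_APPROX_NONE)[0]:
        if cv2.contourArea(c)>150: p,a,_=cv2.fitEllipse(c); print(p,a,atz("wrist",p,.007,C))
E
```

```text
t 16.7 tcp [0.6595 0.0164 0.1173] [-179.9    0.    90. ] w 0.0411
caddy [(array([294., 162.]), 0.84, array([0.6276, 0.05  ]))] [array([215., 121., 366., 205.])]
primer_jar_mid [(array([327., 262.]), 0.87, array([0.6607, 0.0108]))] [array([283., 214., 368., 296.])]
[210.6, 120.1, 366.9, 201.5]
(257.0862731933594, 160.39659118652344) (50.877601623535156, 55.366493225097656) [0.59288098 0.05218838 0.007     ]
(326.5023193359375, 159.40240478515625) (53.26435470581055, 53.41356658935547) [0.66182975 0.05328615 0.007     ]
```

View pics/w8.png

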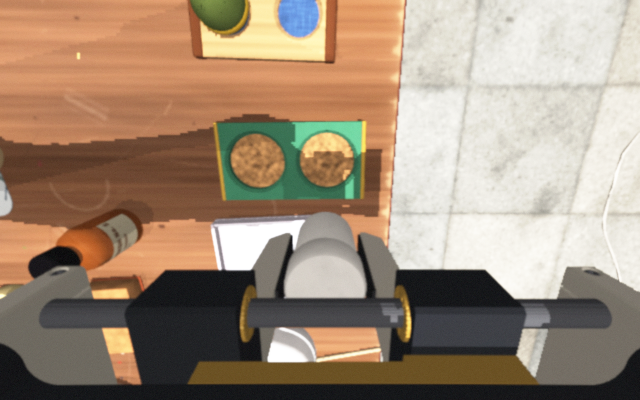

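Jar is held, and the far well is at (327,159), giving (0.662,0.0525).

move_arm(
  plan=[
    [[3,3,0.2,0,0,0,0],[3,3.8,0.25,3,0,0,0],[3,3.8,0.25,7.5,0,0,0],[3,3.8,0.25,9,0,0,0],[3,3.8,0.25,9.2,0,0,0],[3,3.8,0.25,9.2,0,0,0],[6.5,3.8,0.25,9.2,0,0,0],[6.5,3.8,0.25,9.2,0,0,0],[6.5,3.8,0.25,9.2,0,0,0],[6.5,3.8,0.25,9.2,0,0,0],[6.5,3.8,0.25,5,0,0,0],[7.5,3.8,0.25,0,0,0,0]],
  ],
)

```text
t: 18.15
position: [0.662, 0.0539, 0.1167]
ee_rot: [-179.7, 0.0, 90.0]
contact_force: [0.5, -0.5, -0.2]
width: 0.0694
grasp_force: 0.0
```

move_arm(
  plan=[
    [[9.3,0,0,-4,0,0,8],[9.3,-2,-3,-4,0,0,16],[9.3,-4,-7,-4,0,0,24],[9.3,-6,-11,-4,0,0,32],[9.3,-7,-15,-4,0,0,40],[9.3,-7,-18,-4,0,0,48],[9.3,-7,-20,-4,0,0,56],[9.3,-7,-21,-4,0,0,64],[9.3,-7,-21,-4,0,0,72],[9.3,-7,-21,-4,0,0,80],[9.3,-7,-21,-4,0,0,88],[9.3,-7,-21,-4,0,0,90]],
  ],
)

```text
t: 19.35
position: [0.4536, -0.0159, 0.1579]
ee_rot: [-180.0, -0.0, -0.2]
contact_force: [-0.2, 1.0, 0.4]
width: 0.0929
grasp_force: 0.0
```

```bash
python3 - <<'E'
from h import *
look("w9","varnish_mid","block_mid")
look("s3",("primer_jar_mid",.039),"varnish_mid",n="scene")
im=cv2.imread("pics/s3.png")[150:330,180:440]; a=cv2.resize(im,(578,400))
cv2.imwrite("pics/c9.png",np.hstack([cv2.imread("pics/w9.png")[:,120:520],a])[:, :800])
print(status.sense()["joints"].round(1))
E
```

```text
t 19.4 tcp [ 0.4536 -0.0158  0.1578] [ 1.8e+02 -0.0e+00 -1.0e-01] w 0.0929
varnish_mid [] [array([307., 178., 345., 235.])]
block_mid [(array([422., 215.]), 0.64, array([ 0.4206, -0.1315]))] [array([382., 184., 460., 244.])]
t 19.65 tcp [ 0.4535 -0.016   0.1577] [-1.8e+02 -0.0e+00  1.0e-01] w 0.0932
primer_jar_mid [(array([282., 178.]), 0.66, array([0.663 , 0.0597]))] [array([277., 164., 293., 189.])]
varnish_mid [(array([359., 206.]), 0.82, array([ 0.4461, -0.018 ])), (array([231., 252.]), 0.56, array([0.5436, 0.3105]))] [array([352., 189., 369., 222.])]
[-21.5  22.9  22.1 130.7 -17.6  29.1 -75.4]
```

View pics/c9.png

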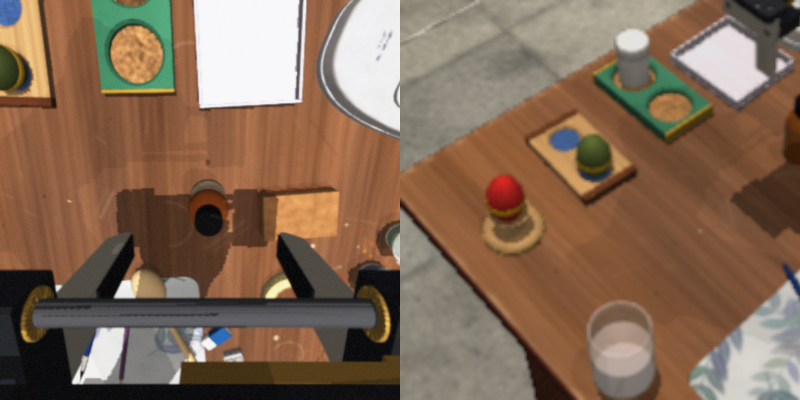

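Bottle at (328,210) in the wrist view, with the block close on the right (edge about column 382), so I'll narrow the fingers before descending. The jar is in the far well.

move_arm(
  plan=[
    [[6.6,-0.95,0.2,1,0,0,0],[6.6,-0.95,0.2,2,0,0,0],[6.6,-0.95,0.2,3,0,0,0],[6.6,-0.95,0.2,5,0,0,0],[6.6,-0.95,0.2,9,0,0,0],[6.6,-0.95,0.2,12.5,0,0,0],[6.6,-0.95,0.2,13.2,0,0,0],[6.6,-0.95,0.2,13.2,0,0,0],[3,-0.95,0.2,13.2,0,0,0],[3,-0.95,0.2,13.2,0,0,0],[3,-0.95,0.2,13.2,0,0,0],[3,-0.95,0.2,13.2,0,0,0]],
  ],
)

```text
t: 21.05
position: [0.4446, -0.0179, 0.0266]
ee_rot: [180.0, -0.1, 0.0]
contact_force: [-0.9, 0.4, 9.6]
width: 0.0408
grasp_force: 30.0
```

move_arm(
  plan=[
    [[3,0,0,0,0,0,0],[3,0,0,0,0,0,0],[3,0,0,0,0,0,0],[3,0,0,-5,0,0,0],[3,0,0,-10,0,0,0],[3,3,-1,-11,0,0,0],[3,6,-4,-11,0,0,0],[3,9,-7,-11,0,0,0],[3,10,-7,-11,0,0,0],[3,10,-7,-11,0,0,0],[3,10,-7,-11,0,0,0]],
  ],
)

```text
t: 22.15
position: [0.5427, 0.0511, 0.1355]
ee_rot: [180.0, 0.1, -0.0]
contact_force: [-0.4, -0.2, -1.4]
width: 0.0415
grasp_force: 30.0
```

```bash
python3 - <<'E'
from h import *
look("w10","caddy",("primer_jar_mid",.039),("varnish_mid",.155))
cv2.imwrite("pics/w10c.png",cv2.imread("pics/w10.png")[:300,150:500])
C=cal("wrist"); print(status.sense()["grasp_force"])
E
```

```text
t 22.2 tcp [0.5425 0.0508 0.1356] [ 1.8e+02  1.0e-01 -1.0e-01] w 0.0409
caddy [(array([321., 112.]), 0.63, array([0.6257, 0.0531])), (array([322.,  66.]), 0.48, array([0.6681, 0.052 ]))] [array([278.,  30., 365., 186.])]
primer_jar_mid [(array([324.,  64.]), 0.77, array([0.6647, 0.0505]))] []
varnish_mid [(array([328., 261.]), 0.72, array([0.5406, 0.0475]))] [array([288., 208., 358., 340.])]
29.993707044777693
```

View pics/w10c.png

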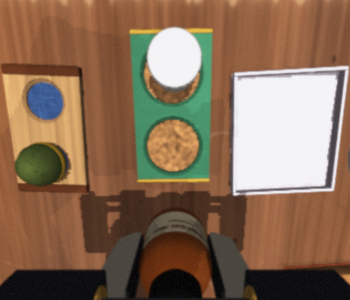

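Bottle held; near well at (324,145), 5 cm ahead. I'll lower it in.

move_arm(
  plan=[
    [[3,4,-0.1,0,0,0,0],[3,5,-0.1,3,0,0,0],[3,5,-0.1,7.5,0,0,0],[3,5,-0.1,9.5,0,0,0],[3,5,-0.1,10.1,0,0,0],[3,5,-0.1,10.1,0,0,0],[6.5,5,-0.1,10.1,0,0,0],[6.5,5,-0.1,10.1,0,0,0],[6.5,5,-0.1,10.1,0,0,0],[6.5,5,-0.1,10.1,0,0,0],[6.5,5,-0.1,5,0,0,0],[6.5,5,-0.1,0,0,0,0]],
  ],
)

```text
t: 23.7
position: [0.593, 0.0527, 0.1346]
ee_rot: [179.9, 0.2, -0.0]
contact_force: [0.4, 0.4, 1.4]
width: 0.0651
grasp_force: 0.0
```

move_arm(
  plan=[
    [[9.3,0,0,-3,0,0,-8],[9.3,-3,2,-3,0,0,-16],[9.3,-7,5,-3,0,0,-24],[9.3,-11,8,-3,0,0,-32],[9.3,-14,11,-3,0,0,-40],[9.3,-15,14,-3,0,0,-48],[9.3,-16,17,-3,0,0,-56],[9.3,-16,17,-3,0,0,-64],[9.3,-16,17,-3,0,0,-72],[9.3,-16,17,-3,0,0,-80],[9.3,-16,17,-3,0,0,-88],[9.3,-16,17,-3,0,0,-90]],
  ],
)

```text
t: 24.9
position: [0.434, -0.1172, 0.1648]
ee_rot: [180.0, 0.0, 90.2]
contact_force: [0.4, -0.2, 0.2]
width: 0.0932
grasp_force: 0.0
```

```bash
python3 - <<'E'
from h import *
look("w11","block_mid","dust_tray",("varnish_mid",.052),("primer_jar_mid",.039))
C=cal("wrist")
for m in optics.masks_of("wrist","block_mid")[:1]:
    c=max(cv2.findContours(m["mask"].astype(np.uint8),cv2.RETR_EXTERNAL,cv2.CHAIN_APPROX_NONE)[0],key=cv2.contourArea)
    print(m["bbox"]); b=np.array([atz("wrist",p,.02,C)[:2] for p in cv2.boxPoints(cv2.minAreaRect(c))]); print(b.round(4),b.mean(0))
cv2.imwrite("pics/w11c.png",cv2.imread("pics/w11.png")[:300])
E
```

```text
t 24.95 tcp [ 0.4339 -0.1172  0.1648] [180.    0.   90.1] w 0.0932
block_mid [(array([316., 193.]), 0.66, array([ 0.4237, -0.1262]))] [array([289., 154., 341., 233.])]
dust_tray [(array([470., 136.]), 0.94, array([ 0.601 , -0.0617])), (array([581.,  11.]), 0.15, array([0.6944, 0.0629]))] [array([417.,  84., 543., 187.])]
varnish_mid [(array([509.,   5.]), 0.73, array([0.5906, 0.0524]))] [array([462.,   0., 552.,  48.])]
primer_jar_mid [(array([581.,  13.]), 0.63, array([0.664 , 0.0498]))] [array([536.,   0., 640.,  42.])]
[287.9, 153.4, 340.2, 233.2]
[[ 0.3908 -0.0816]
 [ 0.446  -0.0781]
 [ 0.4528 -0.1671]
 [ 0.393  -0.1713]] [ 0.42062561 -0.12453972]
```

View pics/w11c.png

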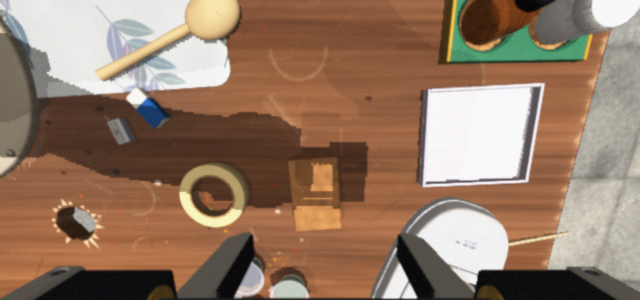

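Block at (316,195), about (0.4215,-0.1245) and turned by about 4°. The dust tray centre is at (0.601,-0.062), and the bottle and jar are both in the caddy. I'll grasp the block.

move_arm(
  plan=[
    [[8,-0.3,-1.25,4,0,0,-2],[8,-0.3,-1.25,8,0,0,-4],[8,-0.3,-1.25,12,0,0,-4],[8,-0.3,-1.25,15,0,0,-4],[8,-0.3,-1.25,16,0,0,-4],[8,-0.3,-1.25,16,0,0,-4],[4.5,-0.3,-1.25,16,0,0,-4],[4.5,-0.3,-1.25,16,0,0,-4],[4.5,-0.3,-1.25,16,0,0,-4],[4.5,-0.3,-1.25,16,0,0,-4],[4.5,-0.3,-1.25,16,0,0,-4],[4.5,-0.3,-1.25,16,0,0,-4]],
  ],
)

```text
t: 26.6
position: [0.4217, -0.12, 0.0049]
ee_rot: [180.0, 0.0, 94.0]
contact_force: [0.3, 0.2, -0.8]
width: 0.055
grasp_force: 30.0
```

move_arm(
  plan=[
    [[4.5,0,0,0,0,0,0],[4.5,0,0,-4,0,0,0],[4.5,0,0,-8,0,0,0],[4.5,2,4,-9,0,0,2],[4.5,4,8,-9,0,0,4],[4.5,5,12,-9,0,0,4],[4.5,5,16,-9,0,0,4],[4.5,5,17.5,-9,0,0,4],[4.5,5,17.5,-9,0,0,4],[4.5,5,17.5,-9,0,0,4]],
  ],
)

```text
t: 27.6
position: [0.5915, -0.058, 0.0941]
ee_rot: [-179.9, 0.0, 90.0]
contact_force: [-0.5, -0.4, 0.0]
width: 0.0553
grasp_force: 30.0
```

```bash
python3 - <<'E'
from h import *
look("w12","dust_tray",("block_mid",.1),("varnish_mid",.052),("primer_jar_mid",.039))
cv2.imwrite("pics/w12c.png",cv2.imread("pics/w12.png")[:330,100:560])
E
```

```text
t 27.65 tcp [ 0.5911 -0.0582  0.0943] [-179.9    0.    90. ] w 0.0551
dust_tray [] [array([264., 149., 408., 246.])]
block_mid [(array([325., 256.]), 0.75, array([ 0.5909, -0.0649])), (array([366.,  78.]), 0.72, array([0.6122, 0.0402]))] [array([278., 187., 372., 302.])]
varnish_mid [(array([323.,  69.]), 0.97, array([0.5893, 0.0512]))] [array([293.,  30., 358., 106.])]
primer_jar_mid [(array([427.,  74.]), 0.63, array([0.6646, 0.0494]))] [array([390.,  29., 476., 102.])]
```

View pics/w12c.png

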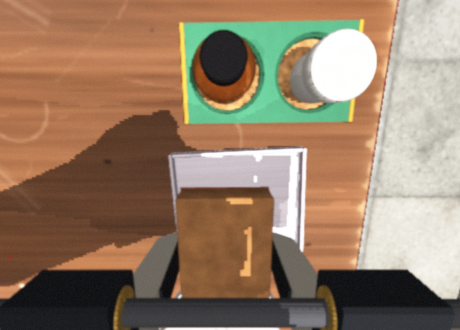

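Block held flat over the tray; the tray's rear edge and the block's front edge agree with the estimates. I'll lower and release.

move_arm(
  plan=[
    [[4.5,0,1,2,0,0,0],[4.5,0,1,6,0,0,0],[4.5,0,1,8,0,0,0],[4.5,0,1,8.5,0,0,0],[4.5,0,1,8.5,0,0,0],[6.5,0,1,8.5,0,0,0],[6.5,0,1,8.5,0,0,0],[6.5,0,1,8.5,0,0,0],[6.5,0,1,4,0,0,0],[6.5,0,1,0,0,0,0],[6.5,-3,2,-10,0,0,0],[6.5,-5,2,-14,0,0,0]],
  ],
)

```text
t: 29.25
position: [0.61, -0.0896, 0.1913]
ee_rot: [180.0, -0.0, 90.1]
contact_force: [1.2, -1.2, 0.6]
width: 0.0647
grasp_force: 0.0
```

```bash
python3 - <<'E'
from h import *
look("w13","dust_tray",("block_mid",.015),("varnish_mid",.052),("primer_jar_mid",.039),("green_egg_mid",.033))
look("s4",("red_egg_mid",.057),("green_egg_mid",.033),("block_mid",.015),("varnish_mid",.052),("primer_jar_mid",.039),n="scene")
a=cv2.resize(cv2.imread("pics/s4.png")[150:290,190:370],None,fx=2.2,fy=2.2); b=cv2.imread("pics/w13.png")[:308,140:540]
cv2.imwrite("pics/f.png",np.hstack([a,b]))
E
```

```text
t 29.3 tcp [ 0.6136 -0.0937  0.1984] [179.5   0.2  89.9] w 0.065
dust_tray [] [array([265., 113., 370., 202.])]
block_mid [(array([321., 159.]), 0.87, array([ 0.6098, -0.0675]))] [array([295., 122., 342., 196.])]
varnish_mid [(array([305.,  48.]), 0.98, array([0.5948, 0.0493])), (array([378.,  51.]), 0.58, array([0.6684, 0.046 ]))] [array([284.,  18., 327.,  80.])]
primer_jar_mid [(array([379.,  53.]), 0.78, array([0.6713, 0.0471]))] [array([356.,  21., 409.,  77.])]
green_egg_mid [] []
t 29.85 tcp [ 0.6097 -0.0898  0.188 ] [-179.9   -0.    90. ] w 0.0654
red_egg_mid [(array([225., 237.]), 0.71, array([0.5801, 0.3005]))] [array([216., 228., 237., 252.])]
green_egg_mid [(array([265., 219.]), 0.49, array([0.5785, 0.1828]))] [array([258., 209., 275., 230.])]
block_mid [(array([331., 177.]), 0.85, array([ 0.595, -0.059]))] [array([313., 163., 349., 191.])]
varnish_mid [(array([302., 187.]), 0.65, array([0.5905, 0.0501]))] [array([293., 171., 311., 202.])]
primer_jar_mid [(array([279., 315.]), 0.65, array([0.3439, 0.3253])), (array([284., 177.]), 0.63, array([0.6623, 0.0529]))] [array([276., 164., 295., 193.])]
```

View pics/f.png

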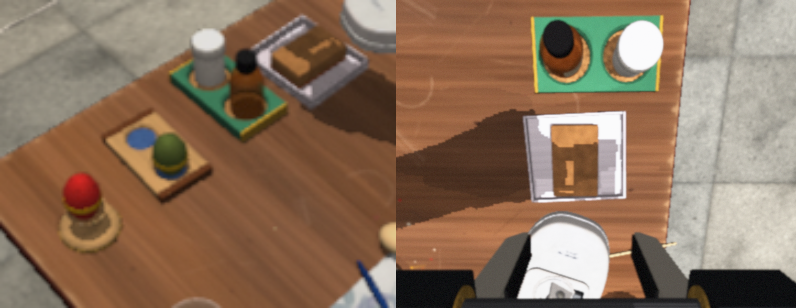

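The left half (scene view) shows both eggs, the jar and the bottle upright in their seats. The right half (wrist view) shows the block flat inside the dust tray. I'm handing in.

```bash
python3 -c "
from h import *
print(arm.hand_in())"
```

```text
the job is handed in; nothing more can be done
None
```

I placed all five objects and handed the job in at about 30 s. The last pictures showed each one in its seat and the rinsing jar was never touched; the hand-in returned no verdict.

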